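# Lean the primed panel on the table easel

### The arm

A 7-joint arm with a two-finger parallel gripper is mounted at the origin on the work surface. World frame = base frame: x ahead of the robot, y to its left, z up, the work surface at z = 0. Lengths are in mm, angles in rad, forces in N, time in s.
With the tool pointing down it reaches from about 350 to 900 mm from the base axis. Payload 7.2 kg.
Tool frame: the origin (TCP) lies midway between the tips of the shut fingers; the grasp point (between the pads) lies 19 mm behind it; z points along the fingers, y is the line along which they close (so a half turn about z gives the same grasp; the last joint's range is limited). The gripper opens to 85 mm and grips with 20 to 120 N. Pads are 22 mm wide; open, the fingers measure 114 mm over their backs; the gripper's body (76 mm by 85 mm) begins 54 mm behind the grasp point. The pads swing forward as they close: fully open they stand 13 mm farther back than shut.
Start: joints at [-1.381, 0.411, -0.013, 1.596, 0.006, 1.134, -0.082], TCP at [159.356, 604.347, 207.097] pointing down, gripper open.
Joint ranges: [-2.95, 2.95], [-0.29, 1.99], [-1.47, 1.44], [0.14, 2.54], [-1.03, 4.17], [0.13, 1.85], [-2.86, 2.86]. Speed limits (rad/s): [2.39, 2.39, 3.01, 3.01, 3.14, 3.14, 3.14].

### API

Orientations are given as a unit quaternion [x, y, z, w].
In Python, from plant import * gives the robot as it stands. The module is installed in compiled form; this text tells all that it offers.
- The arm moves only by the tool send_rows, never from a script. Its argument "rows" is a list of rows, each a list of 3 entries, a list of its own where there are three numbers: the shift along the tool's x, y, z normalised to -1 to 1, where 1 is 0.1 m, then the turn, a rotation vector about the tool's x, y, z normalised to -1 to 1, where 1 is 90 degrees, then the closure, from -1 (fully open) to 1 (shut). A call has 1 to 20 rows; each row is the pose to reach, as a shift and turn from the pose commanded when the call began, along the tool's axes at that moment; what a row does not reach only later rows make up. A row lasts 1/12 s, in which the tool goes at most 41.7 mm and 7.16 degrees, less where a joint would pass 70% of its speed; a pose out of reach is approached as far as the arm can. A call with a number of a shift or a turn outside -1 to 1 is refused whole. A call with a gripper value outside its range is refused whole. The fingers move at their own pace and stop on an object; "squeeze" is the grip in N (left out, the last holds). Time passes only in rows, so rows that repeat a pose let the fingers close. It gives the time, the measured TCP pose, the force, the opening and the grip force at its end, in the units of the state.
- get_obs(): the state, without advancing time (a new reading comes with each control period).
- camera(name): name is "scene" or "top" or "wrist"; returns (picture, depth): 400x640x3 uint8, blue, green, red; 400x640 float32, mm along the optical axis (not along the pixel's ray), 0 where there is no reading.
- get_calibration(name): a dict with "fx", "fy", "cx", "cy" (pixels), "camera_from_world" (4x4, takes a point from world to camera coordinates). Camera axes: x right, y down, z forward; pixel columns grow to the right and rows downward; lengths in mm; the calibration is good to about 2 mm. The wrist camera is an equidistant fisheye: a pixel r from the principal point sees the ray r / f radians off the axis. A picture is of the moment at which its call begins: read the wrist's pose just before it. get_calibration takes no time and is no camera call; for the wrist camera it gives the pose at the moment of the call.
- sign_off(): hands the job in; it is judged then, once.
The state is a dict: "time": time; "joint_positions": joint angles; "dq": joint speeds; "effort": joint torques, N m; "tcp_pos": TCP position; "tool_rot": TCP orientation; "contact_force": force on the tool from outside, world axes, zero at the start; "torque": the same for the moment, N m; "finger_gap": finger opening in mm; "grip_force": force on a finger pad.
Only numpy, scipy, OpenCV 4.12 (cv2) and the standard library are available. Lean on these libraries where they do the work, as an engineer would, in place of code of your own. Each camera call takes 0.05 s, during which the arm holds its last target. There are 200 camera calls.

### The job

Take the white-primed painting panel out of the drying rack and set it on the little table easel: lower its long bottom edge gently onto the ledge behind the lip, still in your grip, roughly centred, and leave it leaning back against the easel's two uprights with the white face outwards. Leave the other two panels in the rack and do not disturb anything else on the table.

Things in the scene. Friction and masses are not known exactly. Their poses are not given: they have to be found in the camera images.
- white_panel: White-primed painting panel, rigid board 10 thick x 180 wide x 140 tall, about 0.2 kg (hidden variation), white on front and edges, bare brown hardboard back. It stands upright in one of the rack's three slots. Origin: centre of its bottom edge face (mid thickness, mid width); x out of the white face, y along the width, z up to the top edge (at z = 140).
- green_panel: Same size of panel with a green ground, in another slot; stays in the rack. Axes as for the white panel.
- red_panel: Same size of panel with a terracotta-red ground, in another slot; stays in the rack. Axes as for the white panel.
- rack: Fixed pale wooden drying rack: board 220 (x) x 160 (y) x 20 high, with three slots across it at x = -70, 0 and 70, each between pairs of dowels 10 thick standing 60 above the board, at y = -60 and 60; gap between the dowels of a slot 14. Panels stand on the board with their faces towards the rack's +x. Origin: centre of the underside.
- easel: Fixed wooden table easel, about 190 deep, 200 wide and 130 high. Its front (the side where the panel goes) is its +x side, away from the robot; the two uprights lean back by 20 degrees (0.349 rad) towards its -x. Origin: centre of the underside.
- easel_seat (a point): Inner corner, mid-width, where the ledge meets the uprights' front face, 45 above the table. x: square out of that face (forward and up), y: along the ledge, z: up along the uprights. Ledge surface: plane z = 0, 200 long; lip: inner face at x = 22, 12 high. Uprights 22 wide at y = -45 and 45, front face x = 0, ending at z = 90 with a 130 wide crossbar.
- glass_jar: Bystander: glass jar with white lid, 64 across, 90 tall; origin centre of the underside.
- tape_roll: Bystander: yellow roll of tape lying flat, 90 across, 25 high; origin centre of the underside.
- paint_can: Bystander: yellow paint can, 80 across, 110 tall; origin centre of the underside.
- blue_can: Bystander: slim blue can, 52 across, 150 tall; origin centre of the underside.
Things that resemble listed ones, but are neither listed nor needed, are in the scene too. Leave any pink look-alike of the white_panel alone.

How it is judged (in metres and radians):
On the way, in this order (a step that is already met when the one before it is completed fails the run):
1. the white panel is lifted clear of the rack, held in the fingers (height (world z) of white_panel above 0.085 m and contact force between the fingers and white_panel above 0.5 N), for 0.1 s.
2. its bottom edge stands on the easel's ledge behind the lip while the fingers still hold it (x of white_panel in the frame of easel_seat between 0 and 0.021 m and z of white_panel in the frame of easel_seat between -0.004 and 0.007 m and y of white_panel in the frame of easel_seat between -0.03 and 0.03 m and contact force between the fingers and white_panel above 0.5 N and contact force between white_panel and easel above 0.2 N), for 0.1 s.
At the end, for the whole second after the job is handed in: White panel released and still on the ledge between lip and uprights: within 30 mm of centred, foot -4 to 7 mm above the ledge, leaning on the uprights (within 0.2 rad of their slope, 0.12 rad of the ledge line), white face out, top up. Green and red panels still in the rack (x of white_panel in the frame of easel_seat between 0 and 0.021 m and z of white_panel in the frame of easel_seat between -0.004 and 0.007 m and y of white_panel in the frame of easel_seat between -0.03 and 0.03 m and angle between the x axis of white_panel and the x axis of easel_seat, either way round below 0.2 rad and angle between the y axis of white_panel and the y axis of easel_seat, either way round below 0.12 rad and angle between white_panel's own x axis and vertical below 1.5 rad and angle between white_panel's own z axis and vertical below 0.7 rad and contact force between white_panel and easel above 0.3 N and contact force between white_panel and the fingers below 0.05 N and linear speed of white_panel below 0.02 m/s and angular speed of white_panel below 0.1 rad/s and z of each of green_panel, red_panel in the frame of rack below 0.035 m); the robot touches nothing.
It fails at once if the green or the red panel is shifted more than 30 mm or tipped (distance of any of green_panel, red_panel from where it was at the start of the episode above 0.03 m or angle between any of green_panel, red_panel's own z axis and vertical above 0.35 rad).
It fails at once if a bystander (jar, tape, cans) is shifted more than 30 mm or knocked over (distance of any of glass_jar, tape_roll, paint_can, blue_can from where it was at the start of the episode above 0.03 m or angle between any of glass_jar, tape_roll, paint_can, blue_can's own z axis and vertical above 0.5 rad).
It also fails if it takes over 48 s, if anything falls off the work surface, if the arm or the gripper's body presses on something with over 40 N, if the wrist force passes 120 N, or if a joint passes its speed limit or range.

## Working session

There is one attempt and no reset: what is moved stays moved. The work goes in short steps, Python scripts to look and compute and a tool call to move; the robot and the scene stay as the last step left them, time stands still between calls to the robot, and variables do not carry over. Pictures are saved under pics/ and viewed, at most 10 in all, crops included, and the job is handed in when it is done.

Besides the shell and the picture viewer there is one more tool, called after ">>>" as name([rows], argument=value, ...), one row to a line, values as JSON. send_rows: Moves the arm, as the interface text tells. Scaled input: -1 to 1 covers 0.1 m each way for a shift and 90 degrees each way for a turn. Its arguments: {"type":"object","properties":{"rows":{"type":"array","items":{"type":"array"}},"squeeze":{"type":"number"}},"required":["rows"]}

```bash
mkdir -p pics
python3 - <<'E'
from plant import *
import cv2,numpy as np
o=get_obs();print({k:np.round(v,3) for k,v in o.items()})
for n in("scene","top"):
    im,d=camera(n);cv2.imwrite(f"pics/{n}1.png",im);np.savez(f"{n}1.npz",im=im,d=d)
    c=get_calibration(n);print(n,c)
E
```

```text
{'time': np.float64(0.0), 'joint_positions': array([-1.381,  0.412, -0.013,  1.597,  0.006,  1.134, -0.082]), 'dq': array([-0.   ,  0.001, -0.001,  0.   ,  0.002, -0.001, -0.   ]), 'effort': array([ 0.0000e+00, -6.0062e+01,  6.8200e-01, -2.9942e+01,  1.4000e-02,
        1.1000e-02, -0.0000e+00]), 'tcp_pos': array([159.262, 603.812, 206.228]), 'tool_rot': array([ 0.129,  0.992, -0.001, -0.   ]), 'contact_force': array([ 0.299, -0.659,  1.091]), 'torque': array([ 0.004, -0.023,  0.003]), 'grip_force': np.float64(0.0), 'finger_gap': np.float64(85.608)}
scene {'fx': 460.25526601508994, 'fy': 460.25526601508994, 'cx': 320.69787779963184, 'cy': 201.12382615557067, 'camera_from_world': array([[ 8.66716978e-01,  4.98748008e-01, -7.21837594e-03,
        -4.30819413e+02],
       [ 3.10483047e-01, -5.50766020e-01, -7.74762589e-01,
        -1.36027392e+02],
       [-3.90386934e-01,  6.69258706e-01, -6.32211062e-01,
         1.43789424e+03],
       [ 0.00000000e+00,  0.00000000e+00,  0.00000000e+00,
         1.00000000e+00]])}
top {'fx': 471.9502094479931, 'fy': 471.9502094479931, 'cx': 306.4261159506703, 'cy': 196.6232965248083, 'camera_from_world': array([[-8.93399096e-02, -9.95993326e-01, -3.95930173e-03,
         1.45833849e+01],
       [-9.70559247e-01,  8.79498603e-02, -2.24231064e-01,
         5.20473769e+02],
       [ 2.23680863e-01, -1.61900461e-02, -9.74527965e-01,
         1.14790967e+03],
       [ 0.00000000e+00,  0.00000000e+00,  0.00000000e+00,
         1.00000000e+00]])}
```

View pics/scene1.png

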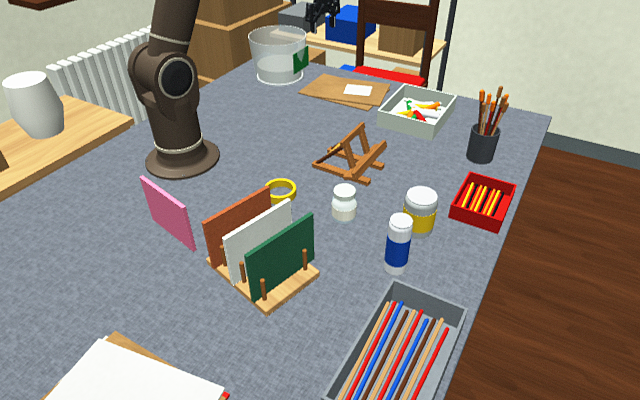

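View pics/top1.png

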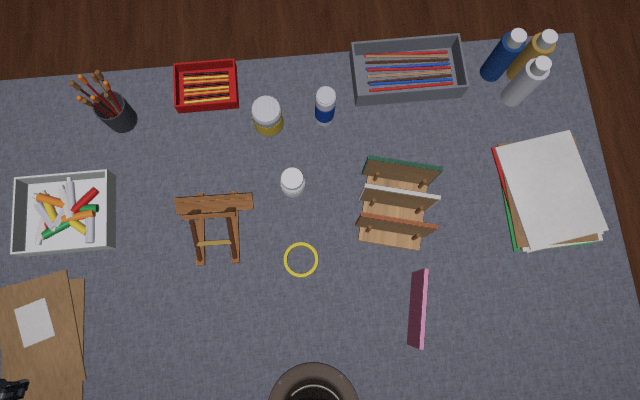

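The scene view shows the rack with red, white and green panels. The white face is at about (258,240) and faces +x, with the easel at (350,155). In the top view the white top edge runs (362,188)–(438,198) and the easel ledge is at (213,203). Next I'll measure them.

```bash
cat > h.py <<'E'
import numpy as np,cv2
from plant import *
def cloud(n,tag):
    z=np.load(f"{n}{tag}.npz");c=get_calibration(n);im,d=z['im'],z['d']
    v,u=np.mgrid[:400,:640]
    P=np.stack([(u-c['cx'])/c['fx']*d,(v-c['cy'])/c['fy']*d,d],-1)
    T=np.linalg.inv(c['camera_from_world']);return im,P@T[:3,:3].T+T[:3,3],d>0
def proj(n,p):
    c=get_calibration(n);q=c['camera_from_world']@np.append(p,1);return c['fx']*q[0]/q[2]+c['cx'],c['fy']*q[1]/q[2]+c['cy']
def ray(n,uv):
    c=get_calibration(n);T=np.linalg.inv(c['camera_from_world'])
    d=T[:3,:3]@np.array([(uv[0]-c['cx'])/c['fx'],(uv[1]-c['cy'])/c['fy'],1]);return T[:3,3],d/np.linalg.norm(d)
def tri(a,b):
    (p,d),(q,e)=a,b
    A=np.stack([d,-e],1);s=np.linalg.lstsq(A,q-p,rcond=None)[0]
    x,y=p+s[0]*d,q+s[1]*e;return (x+y)/2,np.linalg.norm(x-y)
E
python3 - <<'E'
from h import *
np.set_printoptions(precision=1,suppress=True)
for n,roi in(("scene",(195,185,330,320)),("top",(350,150,450,260))):
    im,W,ok=cloud(n,1);hsv=cv2.cvtColor(im,cv2.COLOR_BGR2HSV);x0,y0,x1,y1=roi
    R=np.zeros(ok.shape,bool);R[y0:y1,x0:x1]=1
    for nm,m in(("white",(hsv[...,1]<40)&(hsv[...,2]>(150))),("green",(hsv[...,0]>60)&(hsv[...,0]<95)&(hsv[...,1]>90)),("red",(hsv[...,0]<12)&(hsv[...,1]>140))):
        m=m&R&ok;m8=m.astype(np.uint8)
        k,l,s,_=cv2.connectedComponentsWithStats(m8);i=1+np.argmax(s[1:,4]);m=l==i
        cn=max(cv2.findContours(m.astype(np.uint8),0,1)[0],key=cv2.contourArea)
        print(n,nm,m.sum(),"poly",cv2.approxPolyDP(cn,4,True)[:,0].tolist())
        p=W[m];print(' world pct',np.percentile(p,[1,50,99],axis=0).tolist())
        top=p[p[:,2]>150]
        if len(top)>10:
            c,s,vt=np.linalg.svd(top-top.mean(0),full_matrices=False);print('  top n',len(top),top.mean(0),vt)
# easel brown
for n,roi in(("scene",(305,115,392,190)),("top",(168,185,260,270))):
    im,W,ok=cloud(n,1);hsv=cv2.cvtColor(im,cv2.COLOR_BGR2HSV);x0,y0,x1,y1=roi
    R=np.zeros(ok.shape,bool);R[y0:y1,x0:x1]=1
    m=R&ok&(hsv[...,1]>90)&(hsv[...,0]<25);p=W[m];print(n,'easel',len(p),np.percentile(p,[1,50,99],axis=0).tolist())
    np.save(f'easel_{n}.npy',p)
    if n=="scene":cv2.imwrite('pics/e_scene.png',cv2.resize(im[y0-5:y1+15,x0-10:x1+15],None,fx=6,fy=6,interpolation=2)[:600,:800])
    else:cv2.imwrite('pics/e_top.png',cv2.resize(im[y0-5:y1+5,x0-10:x1+10],None,fx=6,fy=6,interpolation=2)[:600,:800])
E
```

```text
scene white 9073 poly [[195, 185], [195, 290], [205, 284], [195, 292], [195, 319], [329, 319], [329, 185], [298, 185], [293, 202], [287, 198], [222, 237], [233, 285], [240, 280], [240, 260], [246, 275], [244, 253], [308, 211], [314, 213], [317, 259], [310, 263], [317, 263], [320, 276], [305, 288], [308, 294], [302, 290], [267, 318], [214, 277], [216, 273], [202, 263], [208, 256], [205, 246], [198, 246], [204, 244], [200, 219], [263, 186]]
 world pct [[165.97446019230927, -423.6483017653659, -5.7880050713684525], [480.6449465562121, -262.0439764742009, -1.632903405908678], [672.2602386108396, 72.01775103192256, 158.1697687170565]]
  top n 442 [ 491.4 -261.1  156.1] [[-0.3 -1.   0. ]
 [-0.8  0.2  0.5]
 [-0.5  0.1 -0.9]]
scene green 3146 poly [[312, 213], [244, 255], [253, 301], [261, 296], [260, 277], [266, 280], [266, 292], [302, 266], [303, 247], [307, 262], [313, 258]]
 world pct [[536.8904644807762, -359.9420442086125, 23.719050343384698], [560.9724587363938, -281.8110242028559, 104.21790076250193], [585.7491998773314, -188.78161114047685, 159.15664549758068]]
  top n 469 [ 559.3 -
[... 1136 characters left out ...]
, [372, 217]]
 world pct [[434.6816876599798, -177.56427220195195, 158.4210325136983], [438.19776825804934, -172.7313799027072, 161.09576777193058], [442.70339199397597, -166.39124904635668, 163.9551482458991]]
  top n 12 [ 438.4 -172.4  161.1] [[-0.5 -0.9  0. ]
 [ 0.  -0.1 -1. ]
 [-0.9  0.5 -0.1]]
scene easel 1813 [[380.77700564009257, 106.05195823258276, -2.9711252086231474], [501.80404958061337, 172.28371870752324, 49.368992803440506], [564.5023942369628, 304.90198372151707, 126.12170372833634]]
top easel 2690 [[378.90579587270605, 111.88744756709039, 11.346187206913065], [493.9282823165421, 208.3532735244211, 50.33078630866282], [558.7581790387408, 302.10078241624274, 130.2845733678558]]
```

View pics/e_scene.png

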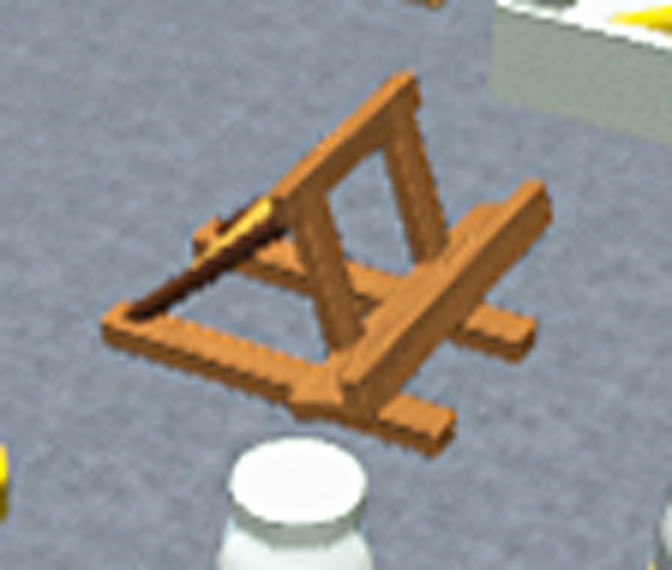

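View pics/e_top.png

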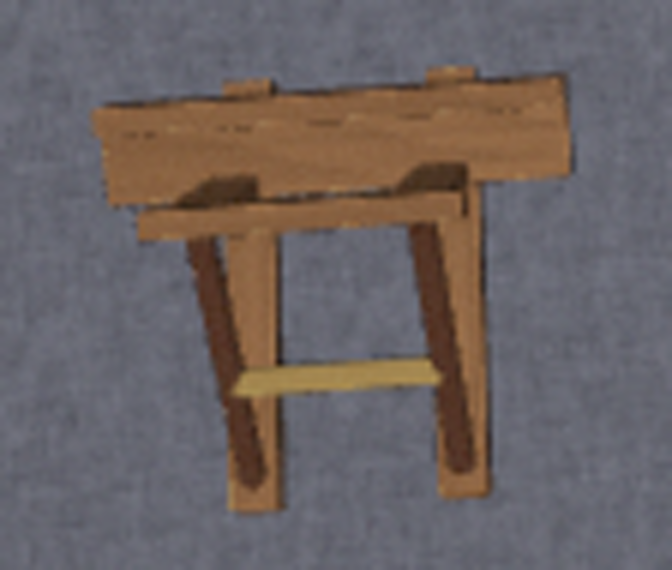

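The easel crops show the ledge and lip with the crossbar behind. The lip runs along (97,110)–(565,75) in the top crop, and the jar is just in front-right of the easel. Now I'll fit the easel and panel frames.

Run:
```python
from h import *
np.set_printoptions(precision=3,suppress=True)
# panel face normals, scene
for n,x0,y0,x1,y1 in(("scene",195,185,330,320),):
    im,W,ok=cloud(n,1)
rng=np.random.default_rng(0)
def plane(p,tol,nd=None,ang=.25,it=1500):
    best=None
    for _ in range(it):
        a=p[rng.choice(len(p),3,replace=False)];m=np.cross(a[1]-a[0],a[2]-a[0]);l=np.linalg.norm(m)
        if l<50:continue
        m/=l
        if nd is not None and abs(m@nd)<np.cos(ang):continue
        i=abs((p-a[0])@m)<tol
        if best is None or i.sum()>best.sum():best=i
    q=p[best];c=q.mean(0);m=np.linalg.svd(q-c,full_matrices=False)[2][2];return c,m*np.sign(m[0] if abs(m[0])>.1 else m[2]),best
for n in("scene","top"):
    p=np.load(f'easel_{n}.npy')
    c,m,i=plane(p,2,np.array([.94,0,.34]));print(n,'uprights',i.sum(),c,m,'tilt',np.degrees(np.arcsin(m[2])),'yaw',np.degrees(np.arctan2(m[1],m[0])))
    q=p[i];y=np.array([-m[1],m[0],0]);y/=np.linalg.norm(y);z=np.cross(m,y)
    s=(q-c)@np.stack([y,z]).T;print('  y rng',np.percentile(s[:,0],[.5,99.5]),'z rng',np.percentile(s[:,1],[.5,99.5]))
    c2,m2,i2=plane(p,2,z);print('  ledge?',i2.sum(),c2,m2,np.percentile(p[i2],[1,99],axis=0))
    print('  highest z',np.sort(p[:,2])[-30::6])
    np.savez(f'up_{n}.npz',c=c,m=m,y=y,z=z)
# white panel top edge via top cloud, and face via scene
im,W,ok=cloud("top",1);hsv=cv2.cvtColor(im,cv2.COLOR_BGR2HSV)
m=(hsv[...,1]<40)&(hsv[...,2]>150)&ok;m[:150]=0;m[260:]=0;m[:,:350]=0;m[:,450:]=0
p=W[m];p=p[p[:,2]>145]
r=cv2.minAreaRect(p[:,:2].astype(np.float32));print('rect',r)
im,W,ok=cloud("scene",1);v,u=np.mgrid[:400,:640]
hsv=cv2.cvtColor(im,cv2.COLOR_BGR2HSV)
m=(hsv[...,1]<40)&(hsv[...,2]>150)&ok&(W[...,2]>40)&(u>215)&(u<300)&(v>190)&(v<290);p=W[m]
c,nm,i=plane(p,1.5);print('face',i.sum(),c,nm,np.degrees(np.arctan2(nm[1],nm[0])),np.percentile(p,[.5,99.5],axis=0))
```

```text
scene uprights 345 [498.726 202.072  88.353] [ 0.936 -0.017  0.35 ] tilt 20.517529410607533 yaw -1.0642413949807086
  y rng [-94.613  92.923] z rng [-93.019  42.041]
  ledge? 225 [515.992 194.803  42.447] [ 0.458 -0.011 -0.889] [[440.458 106.686   3.989]
 [549.206 303.643  59.855]]
  highest z [125.455 125.903 126.138 126.721 127.239]
top uprights 274 [500.973 207.197  86.46 ] [0.909 0.003 0.416] tilt 24.565629141062924 yaw 0.21312554886010823
  y rng [-95.989  96.133] z rng [-48.407  49.799]
  ledge? 511 [516.873 207.898  44.559] [ 0.476 -0.006 -0.88 ] [[458.78  109.812  12.882]
 [535.497 303.976  55.494]]
  highest z [130.19  130.835 131.052 131.315 131.543]
rect ((489.5138244628906, -255.0426025390625), (179.3479766845703, 11.212908744812012), 75.09379577636719)
face 1568 [ 492.077 -268.724  118.475] [ 0.966 -0.257  0.001] -14.886735967908955 [[ 422.794 -344.018   43.485]
 [ 518.017 -171.358  159.677]]
```

>>> send_rows([
  [[-0.98, -0.76, -0.5], [0, 0, 0.835], 0.05],
  [[-0.98, -0.76, -0.5], [0, 0, 0.835], 0.05],
  [[-0.98, -0.76, -0.5], [0, 0, 0.835], 0.05],
  [[-0.98, -0.76, -0.5], [0, 0, 0.835], 0.05],
  [[-0.98, -0.76, -0.5], [0, 0, 0.835], 0.05],
  [[-0.98, -0.76, -0.5], [0, 0, 0.835], 0.05],
  [[-0.98, -0.76, -0.5], [0, 0, 0.835], 0.05],
  [[-0.98, -0.76, -0.5], [0, 0, 0.835], 0.05],
  [[-0.98, -0.76, -0.5], [0, 0, 0.835], 0.05],
  [[-0.98, -0.76, -0.5], [0, 0, 0.835], 0.05],
  [[-0.98, -0.76, -0.5], [0, 0, 0.835], 0.05],
  [[-0.98, -0.76, -0.5], [0, 0, 0.835], 0.05],
], squeeze=40)

```text
time: 1.1
tcp_pos: [234.5, 505.7, 256.7]
tool_rot: [0.708, 0.707, -0.0, 0.0]
contact_force: [0.1, 0.3, -0.3]
finger_gap: 40.5
grip_force: 0.0
```

>>> send_rows([
  [[-0.98, 0.75, -0.5], [0, 0, 0], 0.05],
  [[-0.98, 0.75, -0.5], [0, 0, 0], 0.05],
  [[-0.98, 0.75, -0.5], [0, 0, 0], 0.05],
  [[-0.98, 0.75, -0.5], [0, 0, 0], 0.05],
  [[-0.98, 0.75, -0.5], [0, 0, 0], 0.05],
])

```text
time: 1.52
tcp_pos: [312.8, 405.7, 308.8]
tool_rot: [0.708, 0.706, 0.001, -0.0]
contact_force: [-0.8, 1.1, 0.2]
finger_gap: 40.4
grip_force: 0.0
```

>>> send_rows([
  [[-0.98, 0.75, -0.3], [0, 0, 0], 0.05],
  [[-0.98, 0.75, -0.3], [0, 0, 0], 0.05],
  [[-0.98, 0.75, -0.3], [0, 0, 0], 0.05],
  [[-0.98, 0.75, -0.3], [0, 0, 0], 0.05],
  [[-0.98, 0.75, -0.3], [0, 0, 0], 0.05],
])

```text
time: 1.93
tcp_pos: [386.1, 309.0, 337.4]
tool_rot: [0.707, 0.707, 0.001, -0.0]
contact_force: [-1.2, 0.5, -0.5]
finger_gap: 40.8
grip_force: 0.0
```

>>> send_rows([
  [[-0.98, 0.75, 0], [0, 0, 0], 0.05],
  [[-0.98, 0.75, 0], [0, 0, 0], 0.05],
  [[-0.98, 0.75, 0], [0, 0, 0], 0.05],
  [[-0.98, 0.75, 0], [0, 0, 0], 0.05],
  [[-0.98, 0.75, 0], [0, 0, 0], 0.05],
  [[-0.98, 0.75, 0], [0, 0, 0], 0.05],
])

```text
time: 2.43
tcp_pos: [459.0, 214.3, 336.2]
tool_rot: [0.705, 0.709, -0.001, -0.0]
contact_force: [-1.1, -0.1, -0.1]
finger_gap: 40.6
grip_force: 0.0
```

Run:
```python
from h import *
np.set_printoptions(precision=3,suppress=True)
o=get_obs();print(o['time'],o['tcp_pos'],o['tool_rot'],o['joint_positions'],o['finger_gap'])
c=get_calibration("wrist");im,d=camera("wrist")
np.savez("wrist1.npz",im=im,d=d,T=c['camera_from_world'],k=[c[k] for k in('fx','fy','cx','cy')])
cv2.imwrite('pics/w1.png',im);T=np.linalg.inv(c['camera_from_world']);print(T,c['fx'])
```

```text
2.4333 [459.015 214.319 336.193] [ 0.705  0.709 -0.001 -0.   ] [-0.982  0.112  0.505  1.706 -0.056  1.339 -0.461] 40.58741982919355
[[  1.      0.004  -0.    459.122]
 [  0.004  -0.961  -0.275 282.831]
 [ -0.002   0.275  -0.961 502.558]
 [  0.      0.      0.      1.   ]] 309.70691628693146
```

View pics/w1.png

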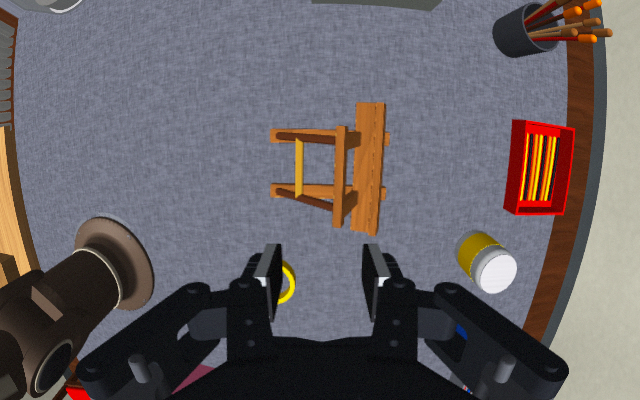

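The wrist view shows the ledge and lip at columns 352–385, rows 102–236, and the crossbar at column 340. I'll take a depth profile across the easel in each view.

```bash
cat >> h.py <<'E'
def wcloud(f):
    z=np.load(f);fx,fy,cx,cy=z['k'];d=z['d'];v,u=np.mgrid[:400,:640]
    a,b=(u-cx)/fx,(v-cy)/fy;th=np.hypot(a,b)+1e-9;t=np.tan(np.minimum(th,1.4))/th
    P=np.stack([a*t*d,b*t*d,d],-1);T=np.linalg.inv(z['T']);return z['im'],P@T[:3,:3].T+T[:3,3],d>0
E
python3 - <<'E'
from h import *
np.set_printoptions(precision=1,suppress=True,linewidth=150)
im,W,ok=wcloud('wrist1.npz');hsv=cv2.cvtColor(im,cv2.COLOR_BGR2HSV)
m=ok&(hsv[...,1]>90)&(hsv[...,0]<25);m[:95]=0;m[242:]=0;m[:,:262]=0;m[:,395:]=0
p=W[m];np.save('easel_wrist.npy',p)
print('table z',np.median(W[100:230,410:480,2]))
# ledge outline
b=m.copy();b[:,:350]=0;b&=W[...,2]>30
r=cv2.minAreaRect(W[b][:,:2].astype(np.float32));print('ledge rect',r,np.percentile(W[b],[1,99],axis=0))
b=m&(W[...,2]>100);print('bar',cv2.minAreaRect(W[b][:,:2].astype(np.float32)),np.percentile(W[b],[1,50,99],axis=0))
yw=np.radians(-1.)
for n in('wrist','top','scene'):
    p=np.load(f'easel_{n}.npy');X=p[:,0]*np.cos(yw)+(p[:,1]-207)*np.sin(yw);Y=p[:,1]-207
    print(n)
    for lo,hi in((-25,25),(-55,-35),(35,55)):
        s=(Y>lo)&(Y<hi)&(X>455)
        print(lo,[(int(x),round(float(np.median(p[s&(abs(X-x)<1.5),2])),1)) for x in range(459,560,3) if (s&(abs(X-x)<1.5)).sum()>2])
E
```

```text
table z -0.3624404763779694
ledge rect ((522.3477783203125, 207.8456268310547), (199.938720703125, 56.109561920166016), 89.32941436767578) [[498.7 111.7  40.9]
 [548.7 306.   90.1]]
bar ((480.1980285644531, 209.05361938476562), (128.9591827392578, 28.845500946044922), 88.7580795288086) [[467.5 147.1 100.7]
 [480.8 212.3 126.4]
 [493.9 272.2 129.6]]
wrist
-25 [(474, 125.4), (477, 126.7), (480, 128.1), (483, 128.3), (486, 123.5), (489, 116.7), (507, 41.6), (510, 43.1), (513, 44.0), (516, 45.4), (519, 46.4), (522, 47.1), (525, 48.3), (528, 49.4), (531, 50.4), (534, 63.9), (537, 65.5), (540, 66.6), (543, 65.8), (546, 56.8), (549, 49.6)]
-55 [(459, 16.6), (462, 16.8), (465, 56.6), (468, 97.8), (471, 16.3), (474, 108.0), (477, 126.5), (480, 127.9), (483, 128.5), (486, 124.0), (489, 114.0), (492, 107.7), (495, 98.3), (498, 84.9), (501, 82.9), (504, 73.9), (507, 64.3), (510, 56.9), (513, 50.4), (516, 45.5), (519, 46.3), (522, 47.2), (525, 48.4), (528, 49.5), (531, 50.9), (534, 63.3), (537, 65.7), (540, 66.2), (543, 66.0), (546, 56.4), (549, 49.2), (555, 15.1), (558, 15.6)]
35 [(459, 90.8), (
[... 1778 characters left out ...]
(465, 87.0), (468, 13.4), (471, 13.6), (474, 14.4), (477, 123.4), (480, 15.3), (483, 13.9), (486, 119.8), (489, 113.1), (492, 104.4), (495, 97.3), (498, 87.8), (501, 78.9), (504, 71.7), (507, 61.7), (510, 54.4), (513, 46.5), (516, 44.8), (519, 42.4), (534, 15.0), (537, 38.7), (540, 61.7), (543, 36.6), (546, 57.0), (549, 47.8), (552, 13.7), (555, 12.6), (558, 13.7)]
35 [(468, 14.2), (474, 10.7), (477, 67.6), (480, 12.2), (483, 124.6), (486, 119.3), (489, 114.9), (492, 103.1), (495, 96.2), (498, 88.3), (501, 81.0), (504, 72.9), (507, 66.4), (510, 56.9), (513, 48.5), (516, 43.0), (519, 42.8), (534, 10.7), (537, 14.4), (540, 16.1), (543, 61.2), (546, 53.3), (549, 47.5), (552, 13.2), (558, 12.9)]
```

The profiles agree across the three views: seat at about (515, 208, 45), easel yaw about -1°, ledge 200 long and bar 130 wide, matching the given sizes. Panel top centre is (489.5, -255, 160) with yaw -15°. Moving above the panel.

>>> send_rows([
  [[-0.94, 0.06, 0], [0, 0, 0], 0.05],
  [[-0.94, 0.06, 0], [0, 0, 0], 0.05],
  [[-0.94, 0.06, 0], [0, 0, 0], 0.05],
])

```text
time: 2.73
tcp_pos: [466.1, 114.0, 337.2]
tool_rot: [0.707, 0.707, -0.0, 0.001]
contact_force: [0.9, -0.8, -0.3]
finger_gap: 40.4
grip_force: 0.0
```

>>> send_rows([
  [[-0.94, 0.06, 0], [0, 0, 0], 0.05],
  [[-0.94, 0.06, 0], [0, 0, 0], 0.05],
  [[-0.94, 0.06, 0], [0, 0, 0], 0.05],
])

```text
time: 2.98
tcp_pos: [472.2, 19.6, 337.4]
tool_rot: [0.708, 0.706, -0.0, 0.001]
contact_force: [0.2, -0.3, 1.2]
finger_gap: 41.1
grip_force: 0.0
```

>>> send_rows([
  [[-0.94, 0.06, 0], [0, 0, 0], 0.05],
  [[-0.94, 0.06, 0], [0, 0, 0], 0.05],
  [[-0.94, 0.06, 0], [0, 0, 0], 0.05],
])

```text
time: 3.23
tcp_pos: [478.3, -74.3, 337.5]
tool_rot: [0.708, 0.706, -0.0, 0.001]
contact_force: [-0.8, -0.7, 0.4]
finger_gap: 40.6
grip_force: 0.0
```

>>> send_rows([
  [[-0.94, 0.06, 0], [0, 0, 0], 0.05],
  [[-0.94, 0.06, 0], [0, 0, 0], 0.05],
  [[-0.94, 0.06, 0], [0, 0, 0], 0.05],
])

```text
time: 3.48
tcp_pos: [484.4, -168.0, 337.4]
tool_rot: [0.708, 0.707, -0.0, 0.001]
contact_force: [-1.1, 1.3, 0.4]
finger_gap: 40.5
grip_force: 0.0
```

>>> send_rows([
  [[-0.94, 0.06, 0.6], [0, 0, 0.169], 0.05],
  [[-0.94, 0.06, 0.6], [0, 0, 0.169], 0.05],
  [[-0.94, 0.06, 0.6], [0, 0, 0.169], 0.05],
  [[-0.94, 0.06, 0.6], [0, 0, 0.169], 0.05],
  [[-0.94, 0.06, 0.6], [0, 0, 0.169], 0.05],
  [[-0.94, 0.06, 0.6], [0, 0, 0.169], 0.05],
])

```text
time: 3.98
tcp_pos: [491.7, -256.0, 276.9]
tool_rot: [0.793, 0.609, 0.0, -0.0]
contact_force: [0.5, 0.8, -0.3]
finger_gap: 40.1
grip_force: 0.0
```

```bash
cat >> h.py <<'E'
from scipy.spatial.transform import Rotation as Ro
def delta(tp,tR=None):
    "target TCP, rotation -> normalised shift/turn in tool axes"
    o=get_obs();R=Ro.from_quat(o['tool_rot']);s=R.inv().apply(np.array(tp)-o['tcp_pos'])/100
    t=(R.inv()*tR).as_rotvec()/(np.pi/2) if tR is not None else None
    print('t',o['time'],'tcp',o['tcp_pos'],'shift',s,'turn',t,'gap',o['finger_gap']);return s,t
def tool(yaw,tilt=0):
    "tool y along panel x, tool z along -panel z; tilt back deg"
    E=Ro.from_euler('ZY',[yaw,-tilt],degrees=True).as_matrix()
    return Ro.from_matrix(np.stack([E[:,1],E[:,0],-E[:,2]],1))
def wshot(tag):
    c=get_calibration("wrist");im,d=camera("wrist")
    np.savez(f"wrist{tag}.npz",im=im,d=d,T=c['camera_from_world'],k=[c[k] for k in('fx','fy','cx','cy')]);cv2.imwrite(f'pics/w{tag}.png',im)
E
python3 - <<'E'
from h import *
np.set_printoptions(precision=3,suppress=True)
delta([489.5,-255,126],tool(-14.9))
wshot(2);im,W,ok=wcloud('wrist2.npz');hsv=cv2.cvtColor(im,cv2.COLOR_BGR2HSV)
m=(hsv[...,1]<50)&(hsv[...,2]>140)&ok&(W[...,2]>145)&(W[...,2]<175)&(np.linalg.norm(W[...,:2]-[489.5,-255],axis=-1)<110)
r=cv2.minAreaRect(W[m][:,:2].astype(np.float32));print(m.sum(),r,np.percentile(W[m],[1,50,99],axis=0))
E
```

```text
t 3.9833 tcp [ 491.679 -255.96   276.873] shift [ 0.003 -0.023  1.509] turn [-0.    -0.    -0.001] gap 40.126739542192674
1879 ((490.1165771484375, -255.25216674804688), (179.26113891601562, 10.386756896972656), 75.20263671875) [[ 465.388 -339.487  157.775]
 [ 491.789 -249.321  159.572]
 [ 515.006 -169.771  161.184]]
```

View pics/w2.png

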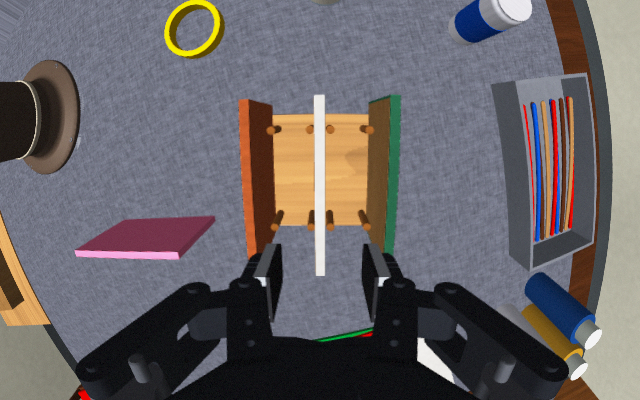

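The wrist view shows the white edge at column 320, centred between the fingers (270–375), with the neighbours clear. All three views put the top at 160 mm, so I'll descend and grip.

>>> send_rows([
  [[0, -0.016, 0.4], [0, 0, 0], 0.05],
  [[0, -0.016, 0.7], [0, 0, 0], 0.05],
  [[0, -0.016, 0.85], [0, 0, 0], 0.05],
  [[0, -0.016, 0.85], [0, 0, 0], 0.05],
  [[0, -0.016, 0.85], [0, 0, 0], 0.05],
])

```text
time: 4.45
tcp_pos: [490.0, -256.0, 192.6]
tool_rot: [0.793, 0.609, 0.0, -0.0]
contact_force: [-0.7, 1.0, 0.5]
finger_gap: 40.8
grip_force: 0.0
```

>>> send_rows([
  [[0, 0, 0.2], [0, 0, 0], 0.05],
  [[0, 0, 0.4], [0, 0, 0], 0.05],
  [[0, 0, 0.55], [0, 0, 0], 0.05],
  [[0, 0, 0.66], [0, 0, 0], 0.05],
  [[0, 0, 0.66], [0, 0, 0], 0.05],
  [[0, 0, 0.66], [0, 0, 0], 0.05],
  [[0, 0, 0.66], [0, 0, 0], 0.3],
  [[0, 0, 0.66], [0, 0, 0], 0.5],
  [[0, 0, 0.66], [0, 0, 0], 0.7],
  [[0, 0, 0.66], [0, 0, 0], 1],
  [[0, 0, 0.66], [0, 0, 0], 1],
  [[0, 0, 0.66], [0, 0, 0], 1],
  [[0, 0, 0.66], [0, 0, 0], 1],
  [[0, 0, 0.66], [0, 0, 0], 1],
], squeeze=50)

```text
time: 5.62
tcp_pos: [490.0, -257.6, 127.1]
tool_rot: [0.794, 0.608, 0.001, 0.001]
contact_force: [-0.0, 0.5, 5.8]
finger_gap: 8.6
grip_force: 50.7
```

>>> send_rows([
  [[0, 0, -0.1], [0, 0, 0], 1],
  [[0, 0, -0.22], [0, 0, 0], 1],
  [[0, 0, -0.36], [0, 0, 0], 1],
  [[0, 0, -0.52], [0, 0, 0], 1],
  [[0, 0, -0.68], [0, 0, 0], 1],
  [[0, 0, -0.84], [0, 0, 0], 1],
  [[0, 0, -1], [0, 0, 0], 1],
  [[0, 0, -1], [0, 0, 0], 1],
])

```text
time: 6.28
tcp_pos: [490.4, -258.6, 229.7]
tool_rot: [0.794, 0.608, 0.001, 0.002]
contact_force: [0.8, -0.6, -3.3]
finger_gap: 8.5
grip_force: 49.6
```

>>> send_rows([
  [[0, 0, -0.2], [0, 0, 0], 1],
  [[0, 0, -0.4], [0, 0, 0], 1],
  [[0, 0, -0.6], [0, 0, 0], 1],
  [[0, 0, -0.8], [0, 0, 0], 1],
  [[0, 0, -1], [0, 0, 0], 1],
  [[0, 0, -1], [0, 0, 0], 1],
  [[0, 0, -1], [0, 0, 0], 1],
])

```text
time: 6.87
tcp_pos: [489.3, -257.5, 326.2]
tool_rot: [0.794, 0.608, 0.0, 0.0]
contact_force: [-0.1, 0.4, -3.2]
finger_gap: 8.2
grip_force: 49.6
```

Run:
```python
from h import *
np.set_printoptions(precision=3,suppress=True)
o=get_obs();print(o['joint_positions'],o['contact_force'],o['grip_force'],o['tool_rot'])
for n in("scene","top"):
    im,d=camera(n);np.savez(f"{n}2.npz",im=im,d=d)
    im,W,ok=cloud(n,2);hsv=cv2.cvtColor(im,cv2.COLOR_BGR2HSV)
    t=o['tcp_pos']
    m=(hsv[...,1]<40)&(hsv[...,2]>130)&ok&(np.linalg.norm(W[...,:2]-t[:2],axis=-1)<130)&(W[...,2]>190)&(W[...,2]<t[2]+50)
    if n=="scene":
        p=W[m];c=p.mean(0);nn=np.linalg.svd(p-c,full_matrices=False)[2][2];print(n,m.sum(),'normal',nn)
    print(np.percentile(W[m],[.5,50,99.5],axis=0))
    cv2.imwrite(f'pics/{n}2.png',im)
delta([515,208,300],tool(-1))
```

```text
[-0.339  0.271  0.941  1.64  -0.224  1.344  0.372] [-0.12   0.361 -3.181] 49.555951952934265 [0.794 0.608 0.    0.   ]
scene 4934 normal [-0.964  0.264 -0.007]
[[ 464.769 -343.904  218.895]
 [ 492.306 -268.733  295.755]
 [ 518.562 -171.697  359.302]]
[[ 495.99  -219.595  236.923]
 [ 506.818 -190.337  357.621]
 [ 515.97  -167.166  362.626]]
t 6.9667 tcp [ 488.685 -256.864  324.727] shift [ 4.556 -0.958  0.251] turn [-0.001 -0.    -0.157] gap 8.157469231987774
```

View pics/scene2.png

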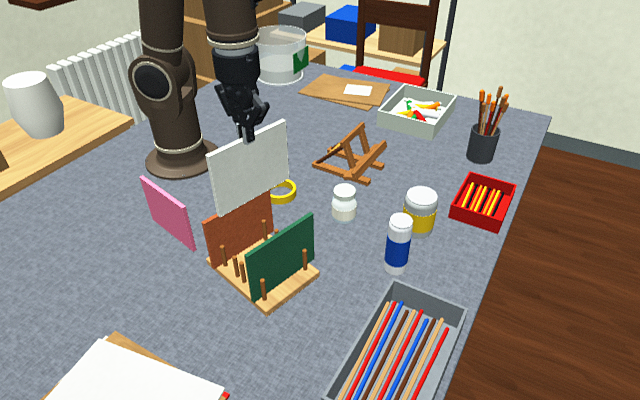

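The scene picture shows the white panel held upright at (248,165), white face out, with red and green still in the rack. Carrying it to the easel.

>>> send_rows([
  [[0.15, -0.05, 0], [0, 0, 0], 1],
  [[0.4, -0.13, 0], [0, 0, 0], 1],
  [[0.64, -0.2, 0], [0, 0, 0], 1],
  [[0.88, -0.284, 0], [0, 0, 0], 1],
])

```text
time: 7.3
tcp_pos: [484.0, -163.9, 324.5]
tool_rot: [0.794, 0.608, -0.001, -0.001]
contact_force: [0.5, 0.1, -2.0]
finger_gap: 8.4
grip_force: 49.6
```

>>> send_rows([
  [[0.24, -0.08, 0], [0, 0, 0], 1],
  [[0.48, -0.16, 0], [0, 0, 0], 1],
  [[0.7, -0.22, 0], [0, 0, 0], 1],
  [[0.88, -0.284, 0], [0, 0, 0], 1],
])

```text
time: 7.63
tcp_pos: [479.6, -70.4, 324.7]
tool_rot: [0.794, 0.609, -0.001, -0.001]
contact_force: [-0.0, 0.6, -2.8]
finger_gap: 8.3
grip_force: 49.6
```

>>> send_rows([
  [[0.24, -0.08, 0], [0, 0, 0], 1],
  [[0.48, -0.16, 0], [0, 0, 0], 1],
  [[0.7, -0.22, 0], [0, 0, 0], 1],
  [[0.88, -0.284, 0], [0, 0, 0], 1],
])

```text
time: 7.97
tcp_pos: [475.0, 21.8, 324.7]
tool_rot: [0.794, 0.608, -0.001, -0.001]
contact_force: [0.2, 1.0, -2.5]
finger_gap: 8.2
grip_force: 49.6
```

>>> send_rows([
  [[0.24, -0.08, 0], [0, 0, 0], 1],
  [[0.48, -0.16, 0], [0, 0, 0], 1],
  [[0.7, -0.22, 0], [0, 0, 0], 1],
  [[0.88, -0.284, 0], [0, 0, 0], 1],
])

```text
time: 8.3
tcp_pos: [470.5, 113.9, 324.6]
tool_rot: [0.794, 0.608, -0.001, -0.0]
contact_force: [0.7, 0.4, -2.9]
finger_gap: 8.6
grip_force: 49.6
```

>>> send_rows([
  [[0.24, -0.08, 0], [0, 0, 0], 1],
  [[0.48, -0.16, 0], [0, 0, 0], 1],
  [[0.7, -0.22, 0], [0, 0, 0], 1],
  [[0.82, -0.26, 0], [0, 0, 0], 1],
  [[0.88, -0.284, 0], [0, 0, 0], 1],
  [[0.88, -0.284, 0], [0, 0, 0], 1],
])

```text
time: 8.8
tcp_pos: [466.4, 205.2, 325.0]
tool_rot: [0.794, 0.609, -0.001, 0.0]
contact_force: [0.7, 0.2, -2.7]
finger_gap: 8.2
grip_force: 49.6
```

Run:
```python
from h import *
np.set_printoptions(precision=3,suppress=True)
E=Ro.from_euler('ZY',[-1,-20],degrees=True).as_matrix();S=np.array([515,208,45])
print(S+E@[11,-2,177]);delta(S+E@[11,-2,177],tool(-1,20));print(get_obs()['joint_positions'])
```

```text
[464.772 206.876 215.088]
t 8.8 tcp [466.435 205.159 325.049] shift [ 0.014 -0.019  1.1  ] turn [-0.222  0.028 -0.154] gap 8.185304491719723
[-1.051  0.128  0.616  1.724 -0.076  1.316 -0.682]
```

>>> send_rows([
  [[0.01, -0.02, 0.1], [-0.056, 0.007, -0.039], 1],
  [[0.01, -0.02, 0.2], [-0.112, 0.014, -0.077], 1],
  [[0.01, -0.02, 0.3], [-0.167, 0.021, -0.116], 1],
  [[0.01, -0.02, 0.4], [-0.222, 0.028, -0.154], 1],
  [[0.01, -0.02, 0.5], [-0.222, 0.028, -0.154], 1],
  [[0.01, -0.02, 0.6], [-0.222, 0.028, -0.154], 1],
  [[0.01, -0.02, 0.6], [-0.222, 0.028, -0.154], 1],
  [[0.01, -0.02, 0.6], [-0.222, 0.028, -0.154], 1],
])

```text
time: 9.47
tcp_pos: [465.4, 204.2, 265.9]
tool_rot: [0.704, 0.689, 0.122, 0.124]
contact_force: [-0.9, 0.0, -1.7]
finger_gap: 8.3
grip_force: 49.6
```

Run:
```python
from h import *
np.set_printoptions(precision=3,suppress=True)
E=Ro.from_euler('ZY',[-1,-20],degrees=True).as_matrix();S=np.array([515,208,45])
o=get_obs();print(o['joint_positions'],E.T@(o['tcp_pos']-S),o['contact_force'])
delta(S+E@[11,-2,177],tool(-1,20))
for n in("scene","top"):
    im,d=camera(n);np.savez(f"{n}3.npz",im=im,d=d)
    im,W,ok=cloud(n,3);hsv=cv2.cvtColor(im,cv2.COLOR_BGR2HSV)
    L=(W-S)@E
    m=(hsv[...,1]<40)&(hsv[...,2]>130)&ok&(abs(L[...,0]-12)<22)&(abs(L[...,1])<110)&(L[...,2]>80)&(L[...,2]<300)
    print(n,m.sum(),np.percentile(L[m],[.5,5,50,95,99.5],axis=0))
    if n=="scene":
        p=L[m];p=p[(p[:,0]>np.median(p[:,0])-4)];c=p.mean(0);print('normal in seat frame',np.linalg.svd(p-c,full_matrices=False)[2][2])
```

```text
[-1.181 -0.061  0.493  2.079  0.333  0.873 -0.891] [ 29.052  -4.713 224.49 ] [-0.866  0.041 -1.746]
t 9.4667 tcp [465.445 204.152 265.888] shift [ 0.027 -0.181  0.475] turn [ 0.     0.001 -0.003] gap 8.27301499142217
scene 1542 [[ 19.628 -96.07  116.059]
 [ 26.855 -93.22  121.737]
 [ 32.492 -22.806 183.022]
 [ 33.838  74.678 252.265]
 [ 33.971  86.025 276.941]]
normal in seat frame [ 1.    -0.002 -0.004]
top 177 [[ 21.179 -90.978 231.257]
 [ 25.238 -87.336 254.688]
 [ 29.546 -52.194 257.638]
 [ 33.691 -17.253 260.177]
 [ 33.917 -11.281 261.283]]
```

Held panel is aligned with the seat frame to within 0.3°, and the foot height agrees with the TCP estimate. Lowering along the uprights.

>>> send_rows([
  [[0.03, -0.18, 0.1], [0, 0, 0], 1],
  [[0.03, -0.18, 0.2], [0, 0, 0], 1],
  [[0.03, -0.18, 0.35], [0, 0, 0], 1],
  [[0.03, -0.18, 0.5], [0, 0, 0], 1],
  [[0.03, -0.18, 0.65], [0, 0, 0], 1],
  [[0.03, -0.18, 0.75], [0, 0, 0], 1],
  [[0.03, -0.18, 0.85], [0, 0, 0], 1],
  [[0.03, -0.18, 0.85], [0, 0, 0], 1],
  [[0.03, -0.18, 0.85], [0, 0, 0], 1],
])

```text
time: 10.32
tcp_pos: [478.1, 208.4, 180.3]
tool_rot: [0.703, 0.689, 0.122, 0.125]
contact_force: [0.2, -0.2, -2.4]
finger_gap: 8.6
grip_force: 49.6
```

Run:
```python
from h import *
np.set_printoptions(precision=3,suppress=True)
E=Ro.from_euler('ZY',[-1,-20],degrees=True).as_matrix();S=np.array([515,208,45])
o=get_obs();print(E.T@(o['tcp_pos']-S),o['contact_force'])
delta(S+E@[11,-2,107],tool(-1,20))
im,d=camera("scene");np.savez("scene4.npz",im=im,d=d)
im,W,ok=cloud("scene",4);hsv=cv2.cvtColor(im,cv2.COLOR_BGR2HSV)
L=(W-S)@E
m=(hsv[...,1]<40)&(hsv[...,2]>130)&ok&(abs(L[...,0]-12)<22)&(abs(L[...,1])<110)&(L[...,2]>10)&(L[...,2]<300)
print(m.sum(),np.percentile(L[m],[.5,5,50,95,99.5],axis=0))
cv2.imwrite('pics/s4.png',cv2.resize(im[70:200,280:420],None,fx=4.2,fy=4.2,interpolation=2))
```

```text
[ 11.631  -0.275 139.718] [ 0.22  -0.185 -2.435]
t 10.3167 tcp [478.144 208.368 180.27 ] shift [-0.017 -0.007  0.327] turn [ 0.001  0.001 -0.002] gap 8.553943230138689
1870 [[  5.868 -91.347  31.124]
 [ 10.93  -88.4    38.641]
 [ 15.55  -13.372 104.607]
 [ 18.093  79.397 167.862]
 [ 22.155  89.133 187.488]]
```

View pics/s4.png

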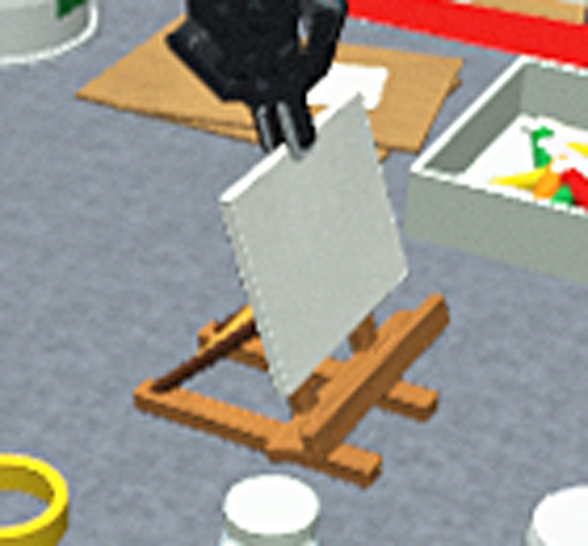

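The crop shows the panel tilted with the easel, foot at about (285,395), behind the lip and about 32 mm above the ledge. Lowering gently.

>>> send_rows([
  [[-0.01, -0.01, 0.06], [0, 0, 0], 1],
  [[-0.01, -0.01, 0.12], [0, 0, 0], 1],
  [[-0.01, -0.01, 0.18], [0, 0, 0], 1],
  [[-0.01, -0.01, 0.23], [0, 0, 0], 1],
  [[-0.01, -0.01, 0.26], [0, 0, 0], 1],
  [[-0.01, -0.01, 0.28], [0, 0, 0], 1],
  [[-0.01, -0.01, 0.28], [0, 0, 0], 1],
  [[-0.01, -0.01, 0.28], [0, 0, 0], 1],
])

```text
time: 11.03
tcp_pos: [486.4, 207.6, 153.4]
tool_rot: [0.703, 0.689, 0.122, 0.124]
contact_force: [0.2, -0.4, -2.4]
finger_gap: 8.2
grip_force: 49.6
```

>>> send_rows([
  [[0, 0, 0.01], [0, 0, 0], 1],
  [[0, 0, 0.02], [0, 0, 0], 1],
  [[0, 0, 0.02], [0, 0, 0], 1],
  [[0, 0, 0.02], [0, 0, 0], 1],
])

```text
time: 11.37
tcp_pos: [487.1, 207.7, 151.6]
tool_rot: [0.703, 0.689, 0.123, 0.124]
contact_force: [-0.6, 0.2, -2.8]
finger_gap: 8.0
grip_force: 49.6
```

>>> send_rows([
  [[0, 0, 0.01], [0, 0, 0], 1],
  [[0, 0, 0.02], [0, 0, 0], 1],
  [[0, 0, 0.02], [0, 0, 0], 1],
  [[0, 0, 0.02], [0, 0, 0], 1],
])

```text
time: 11.7
tcp_pos: [487.7, 207.6, 149.6]
tool_rot: [0.703, 0.689, 0.122, 0.124]
contact_force: [-0.4, 0.4, -2.3]
finger_gap: 8.2
grip_force: 49.6
```

>>> send_rows([
  [[0, 0, 0.005], [0, 0, 0], 1],
  [[0, 0, 0.015], [0, 0, 0], 1],
  [[0, 0, 0.015], [0, 0, 0], 1],
  [[0, 0, 0.015], [0, 0, 0], 1],
])

```text
time: 12.03
tcp_pos: [489.0, 207.8, 149.5]
tool_rot: [0.703, 0.689, 0.123, 0.124]
contact_force: [-6.4, -2.5, 12.6]
finger_gap: 8.0
grip_force: 51.7
```

Contact at about 15 N. I'll hold for a moment, ease the panel back toward the uprights and check.

>>> send_rows([
  [[0, 0, 0], [0, 0, 0], 1],
  [[0, 0, 0], [0, 0, 0], 1],
  [[0, -0.01, 0], [0, 0, 0], 1],
  [[0, -0.02, 0], [0, 0, 0], 1],
  [[0, -0.03, 0], [0, 0, 0], 1],
  [[0, -0.03, 0], [0, 0, 0], 1],
])

```text
time: 12.53
tcp_pos: [486.4, 207.9, 148.6]
tool_rot: [0.703, 0.689, 0.124, 0.124]
contact_force: [-3.6, -2.6, 11.5]
finger_gap: 8.3
grip_force: 51.3
```

Run:
```python
from h import *
np.set_printoptions(precision=3,suppress=True)
E=Ro.from_euler('ZY',[-1,-20],degrees=True).as_matrix();S=np.array([515,208,45])
o=get_obs();print(o['time'],E.T@(o['tcp_pos']-S),E.T@o['contact_force'],o['grip_force'])
im,d=camera("scene");np.savez("scene5.npz",im=im,d=d)
im,W,ok=cloud("scene",5);hsv=cv2.cvtColor(im,cv2.COLOR_BGR2HSV)
L=(W-S)@E
m=(hsv[...,1]<40)&(hsv[...,2]>130)&ok&(abs(L[...,0]-12)<22)&(abs(L[...,1])<110)&(L[...,2]>5)&(L[...,2]<300)
print(m.sum(),np.percentile(L[m],[.5,5,50,95,99.5],axis=0))
```

```text
12.5333 [  8.582  -0.623 107.087] [ 0.618 -2.64  12.022] 51.310102343559265
1754 [[  2.933 -92.147   6.009]
 [  8.319 -88.35   12.286]
 [ 13.376 -14.075  75.781]
 [ 15.778  78.615 136.201]
 [ 19.477  89.543 158.857]]
```

>>> send_rows([
  [[0, 0, 0], [0, 0, 0], 0.7],
  [[0, 0, 0], [0, 0, 0], 0.6],
  [[0, 0, 0], [0, 0, 0], 0.5],
  [[0, 0, 0], [0, 0, 0], 0.4],
  [[0, 0, 0], [0, 0, 0], 0.3],
  [[0, 0, 0], [0, 0, 0], 0.2],
  [[0, 0, 0], [0, 0, 0], 0.1],
  [[0, 0, 0], [0, 0, 0], 0.1],
  [[0, 0, 0], [0, 0, 0], 0.1],
])

```text
time: 13.33
tcp_pos: [485.4, 207.7, 147.2]
tool_rot: [0.703, 0.689, 0.123, 0.124]
contact_force: [0.2, 0.2, -0.2]
finger_gap: 38.4
grip_force: 0.0
```

>>> send_rows([
  [[0, 0, -0.05], [0, 0, 0], 0.1],
  [[0, 0, -0.1], [0, 0, 0], 0.1],
  [[0, 0, -0.2], [0, 0, 0], 0.1],
  [[0, 0, -0.35], [0, 0, 0], 0.1],
  [[0, 0, -0.5], [0, 0, 0], 0.1],
  [[0, 0, -0.7], [0, 0, 0], 0.1],
  [[0, 0, -0.9], [0, 0, 0], 0.1],
  [[0, 0, -1], [0, 0, 0], 0.1],
  [[0, 0, -1], [0, 0, 0], 0.1],
  [[0, 0, -1], [0, 0, 0], 0.1],
])

```text
time: 14.17
tcp_pos: [451.2, 208.6, 241.7]
tool_rot: [0.703, 0.689, 0.123, 0.124]
contact_force: [-0.7, -0.7, -0.4]
finger_gap: 38.5
grip_force: 0.0
```

Run:
```python
from h import *
np.set_printoptions(precision=3,suppress=True)
E=Ro.from_euler('ZY',[-1,-20],degrees=True).as_matrix();S=np.array([515,208,45])
o=get_obs();print(o['time'],E.T@(o['tcp_pos']-S),o['contact_force'],o['grip_force'],o['finger_gap'])
im,d=camera("scene");np.savez("scene6.npz",im=im,d=d)
im,W,ok=cloud("scene",6);hsv=cv2.cvtColor(im,cv2.COLOR_BGR2HSV)
L=(W-S)@E
m=(hsv[...,1]<40)&(hsv[...,2]>130)&ok&(abs(L[...,0]-12)<22)&(abs(L[...,1])<110)&(L[...,2]>5)&(L[...,2]<300)
p=L[m];print(m.sum(),np.percentile(p,[.5,5,50,95,99.5],axis=0))
for lo in(15,45,75,105): print(lo,np.median(p[(p[:,2]>lo)&(p[:,2]<lo+25),0]))
cv2.imwrite('pics/s6.png',im)
```

```text
14.1667 [  7.291  -0.549 206.713] [-0.672 -0.726 -0.444] 0.0 38.49623462688703
1812 [[ -1.232 -91.904   5.83 ]
 [  4.522 -88.17   12.111]
 [  9.845 -11.887  76.704]
 [ 13.588  79.249 135.966]
 [ 31.721  88.836 248.657]]
15 11.724379744700087
45 10.49683949851941
75 9.303741238254883
105 8.259156458033656
```

View pics/s6.png

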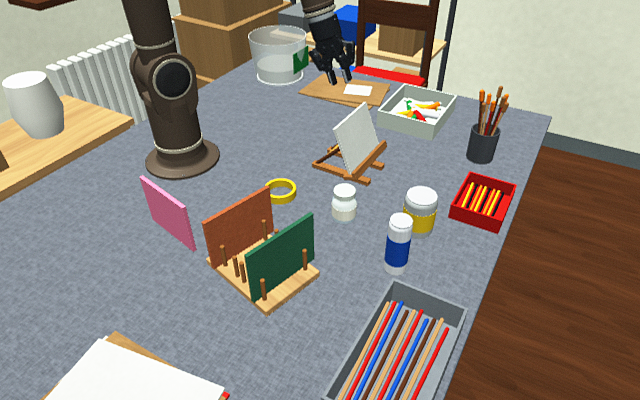

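The picture shows the panel leaning on the easel at (358,140), white face out, with an extra tilt of only about 0.04 rad. The gripper is clear and everything else is in place, so I'm handing in.

```bash
python3 -c "
from plant import *
print(sign_off())"
```

```text
the job is handed in; nothing more can be done
None
```

The white panel is on the easel ledge behind the lip, centred to within a few mm and leaning on the uprights white face out. The gripper is clear, the other two panels are still in the rack, and the job was handed in at about 14 s; no verdict came back.

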